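# Lock the egg candler's filter wheel on amber

### The job

Set the egg candler to its amber filter and lock it there: take the yellow lock pin from its green stand, stand it in the wheel's amber-marked hole, and turn the wheel by its black post until the amber filter shows in the window and the pin drops fully home into the lock hole below, found by feel. Be gentle: never force the wheel or the pin once it catches. Leave the egg tray, scale and spray bottle where they are, and let go of everything at the end.

Things in the scene. Friction and masses are not known exactly. Their poses are not given: they have to be found in the camera images.
- unit: Egg candler, fixed: white lamp housing 236 x 206 mm, top 50 mm above the bench. Origin on the bench under the wheel's upright axis; +x points from the axis to the window, -x to the lock hole (robot side). Grey window bridge over the wheel at +x: 28 to 120 mm from the axis, 100 mm wide, top 98 mm above the bench.
- window (a point): Centre of the 50 x 40 mm window in the grey bridge, at its top, 65 mm from the wheel's axis. The filter to be used must show here.
- lock_nominal (a point): Nominal mouth of the 14 mm wide lock hole in the flat dark steel plate under the wheel: 65 mm from the axis, 62 mm above the bench, 12 mm deep. The plate is clamped by hand: the true hole lies up to 0.09 rad (6 mm) round the axis to either side, unmeasured. A pin in the wheel slides with its foot on the plate, drops 10 mm by its weight over the hole, and stops the wheel dead.
- wheel (a joint): Turn of the wheel about its upright axis, rad, counter-clockwise from above positive; 0 = amber in the window and its hole over point lock_nominal. Starts at 0.35 to 1.0, stops at -0.5 and 1.25. Friction about 0.08 N m, stays where left. Three arms 38 mm wide, 91 mm long, top 88 mm above the bench, each with a hole framed in the colour of the filter opposite; three round filters 49 mm wide.
- amber_hole (a point): Centre of the mouth of the wheel's amber-framed hole, in the arm's top face (88 mm above the bench, 65 mm from the axis): 15 mm wide, chamfered mouth, 24 mm deep, straight through; 2 mm below it lies the lock plate. Moves with the wheel; z up, its own -x points outwards from the axis.
- handle (a point): Grip point on the wheel's black upright post: 16 mm diameter, from 82 to 138 mm above the bench, this point 117 mm above it, 70 mm from the axis. Moves with the wheel, 94 degrees clockwise (from above) of the amber hole; at joint 0 it lies 86 degrees counter-clockwise of the candler's +x. Pinch or push it.
- pin_grip (a point): Centre of the loose 150 g lock pin's yellow grip, 24 mm diameter, 50 mm tall, upright. Its lower face is a shoulder; below it a steel shank 12 mm wide, 36 mm long, its last 6 mm tapered to 8 mm. Starts in the stand, shoulder on the stand's top. In the wheel this point is 35 mm above the arm's top while the foot slides on the lock plate, 25 mm when fully home (shoulder on the arm).
- stand: Green pin stand, fixed, 60 x 60 x 40 mm, origin under its centre; the pin stands in its central hole (16 mm wide, 38 mm deep). Left or right of the candler.
- eggtray: Bystander: grey pulp tray with six eggs, 150 x 104 mm, 68 mm tall, origin under its centre. Loose, do not disturb.
- scale: Bystander: flat bench scale, 110 x 140 x 28 mm, origin under its centre. Loose, do not disturb.
- spray: Bystander: spray bottle, 60 mm diameter, 150 mm tall, origin under its centre. Loose, do not disturb.
Things that resemble listed ones, but are neither listed nor needed, are in the scene too. Of the things shaped like the part that bears pin_grip, the yellow one is meant.

How it is judged (in metres and radians):
At the end, for the whole second after the job is handed in: Wheel at rest within 0.15 rad of 0 (amber in the window); pin at rest, upright within 0.15 rad, in the amber hole (grip centre within 8 mm of its centre line) and fully home (grip centre under 29 mm above the arm's top: possible only in the lock hole); all released (value of joint wheel between -0.15 and 0.15 rad and horizontal distance between pin_grip and amber_hole below 0.008 m and z of pin_grip in the frame of amber_hole below 0.029 m and angle between pin_grip's own z axis and vertical below 0.15 rad and velocity of joint wheel between -0.05 and 0.05 rad/s and linear speed of pin below 0.02 m/s); the robot touches nothing.
It fails at once if the pin and the wheel or housing are forced against each other with more than 25 N (contact force between pin and unit above 25 N).
It fails at once if the egg tray is moved more than 30 mm or tipped (distance of eggtray from where it was at the start of the episode above 0.03 m or angle between eggtray's own z axis and vertical above 0.3 rad).
It fails at once if the scale is moved more than 30 mm (distance of scale from where it was at the start of the episode above 0.03 m).
It fails at once if the spray bottle is moved more than 30 mm or tipped (distance of spray from where it was at the start of the episode above 0.03 m or angle between spray's own z axis and vertical above 0.3 rad).
It also fails if it takes over 61 s, if anything falls off the work surface, if the arm or the gripper's body presses on something with over 40 N, if the wrist force passes 120 N, or if a joint passes its speed limit or range.

### The arm

A 6-joint arm with a two-finger parallel gripper is mounted at the origin on the work surface. World frame = base frame: x ahead of the robot, y to its left, z up, the work surface at z = 0. Lengths are in mm, angles in rad, forces in N, time in s.
With the tool pointing down it reaches from about 300 to 775 mm from the base axis. Payload 14.6 kg.
Tool frame: the origin (TCP) lies midway between the tips of the shut fingers; the grasp point (between the pads) lies 19 mm behind it (grip_depth is the distance from the TCP to the grasp point, in mm); z points along the fingers, y is the direction in which the jaws open and shut (so a half turn about z gives the same grasp; the last joint's range is limited). The gripper opens to 94 mm and grips with 3 to 60 N. Pads are 16 mm wide; open, the fingers measure 119 mm over their backs; the gripper's body (75 mm by 177 mm) begins 78 mm behind the grasp point.
Start: joints at [1.262, 0.3, 1.521, -0, 1.321, -0.067], TCP at [131.696, 533.99, 205.446] pointing down, gripper open.
Joint ranges: [-3.03, 3.03], [-0.79, 2.21], [0.23, 2.52], [-1.04, 4.18], [0, 3.07], [-2.55, 2.55]. Speed limits (rad/s): [2.22, 2.22, 2.57, 3.14, 3.14, 3.14].

### API

Orientations are given as [roll, pitch, yaw] about the fixed x, y, z axes, in that order (R = Rz(yaw) Ry(pitch) Rx(roll)).
In Python, from cell import read_state, camera, camera_info, sign_off, grip_depth gives the robot as it stands.
- The arm moves only by the tool drive_tool, never from a script. Its argument "motion" is one flat list of numbers, 4 for each row, row after row: the shift along the tool's x, y, z in mm, then the turn about the tool's z in rad. A call has 1 to 8 rows; each row shifts and turns the pose as measured when the row begins, along the tool's axes as they then stand; what a row does not reach is not made up. A row lasts 1/12 s, in which the tool goes at most 41.7 mm and 7.16 degrees, less where a joint would pass 70% of its speed; a pose out of reach is approached as far as the arm can. A call is refused whole if a number of a shift passes 41.7 or a number of a turn 0.125, either way. A call with a gripper value outside its range is refused whole. "jaw" is the closure, from 0 (fully open) to 1 (shut), set as the call begins (left out, the last holds). The fingers move at their own pace and stop on an object; "grip_force" is the grip in N (left out, the last holds). Time passes only in rows, so rows that do not move let the fingers close. It gives the time, the measured TCP pose, the force and the opening at its end, in the units of the state.
- read_state(): the state, without advancing time (a new reading comes with each control period).
- camera(name): name is "scene" or "top"; returns the picture (400x640x3 uint8, red, green, blue); there is no depth.
- camera_info(name): a dict with "fovy" (degrees; the focal length in pixels is half the picture's height over the tangent of half this angle, whatever the lens; pixels are square), "cx", "cy" (the principal point, pixels), "k1" (the pictures are not rectified: a ray, as slopes to the right and down, at radius r is drawn at 1 + k1 r^2 times it, then the intrinsics apply), "camera_from_world" (4x4, takes a point from world to camera coordinates). Camera axes: x right, y up, looking along -z (the intrinsics and any distortion apply to the point x, -y, -z); pixel columns grow to the right and rows downward; lengths in mm; the calibration is good to about 2 mm. A picture is of the moment at which its call begins. camera_info takes no time and is no camera call.
- sign_off(): hands the job in, once; it reports no verdict.
The state is a dict: "clock": time; "joints": joint angles; "qd": joint speeds; "effort": joint torques, N m; "eef_pos": TCP position; "eef_rot": TCP orientation; "wrist_force": force on the tool from outside, world axes, zero at the start; "moment": the same for the moment, N m; "finger_gap": finger opening in mm.
Only numpy, scipy, OpenCV 4.12 (cv2) and the standard library are available. Lean on these libraries where they do the work, as an engineer would, in place of code of your own. Each camera call takes 0.05 s, during which the arm holds its last target. There are 200 camera calls.

## Working session

There is one attempt and no reset: what is moved stays moved. The work goes in short steps, Python scripts to look and compute and a tool call to move; the robot and the scene stay as the last step left them, time stands still between calls to the robot, and variables do not carry over. Pictures are saved under pics/ and viewed, on a budget of 10 in all, crops included, one or two more only if the job needs it, and the job is handed in when it is done.

Besides the shell and the picture viewer there is one more tool, called after "Request:" as name(argument=value, ...) on one line, values as JSON. drive_tool: Moves the arm, as the interface text tells. Its arguments: {"type":"object","properties":{"motion":{"type":"array","items":{"type":"number"}},"jaw":{"type":"number"},"grip_force":{"type":"number"}},"required":["motion"]}

```bash
mkdir -p pics; ls; cat > h.py <<'E'
import numpy as np, cv2
from cell import read_state, camera, camera_info, grip_depth
def shot(n,f):
    im=camera(n); cv2.imwrite(f'pics/{f}.png',im[:,:,::-1]); return im
def ray(n,u,v):
    c=camera_info(n); f=200/np.tan(np.radians(c['fovy'])/2)
    K=np.array([[f,0,c['cx']],[0,f,c['cy']],[0,0,1.]])
    p=cv2.undistortPoints(np.array([[[u,v]]],float),K,np.array([c['k1'],0,0,0.]))[0,0]
    M=np.array(c['camera_from_world']); R=M[:3,:3]; o=-R.T@M[:3,3]
    d=R.T@np.array([p[0],-p[1],-1]); return o,d
def onz(n,u,v,z):
    o,d=ray(n,u,v); return o+d*(z-o[2])/d[2]
def proj(n,P):
    c=camera_info(n); f=200/np.tan(np.radians(c['fovy'])/2)
    M=np.array(c['camera_from_world']); q=M[:3,:3]@np.array(P,float)+M[:3,3]
    x,y=q[0]/-q[2],-q[1]/-q[2]; s=1+c['k1']*(x*x+y*y)
    return np.array([c['cx']+f*s*x,c['cy']+f*s*y])
def poly(d):
    return d
E
python3 - <<'E'
from h import *
import h
a=shot('top','t0');b=shot('scene','s0')
for n in('top','scene'):
    c=camera_info(n);M=np.array(c['camera_from_world']);print(n,c['fovy'],c['cx'],c['cy'],c['k1'],(-M[:3,:3].T@M[:3,3]).round())
print(grip_depth, read_state())
E
```

```text
pics
top 46.006853477761204 324.313213151856 199.43096013173678 -0.017447572156764485 [ 434.   10. 1041.]
scene 50.24441589828596 319.89740238701484 199.78869048828093 -0.022608995276465964 [1059. -403.  831.]
18.8 {'clock': 0.1, 'joints': array([ 1.26238368e+00,  3.00397426e-01,  1.52148493e+00, -2.71167209e-05,
        1.32068093e+00, -6.65932484e-02]), 'qd': array([ 0.0002367 , -0.00173868, -0.00204142, -0.00011583, -0.00076126,
        0.00132394]), 'effort': array([ 1.64318983e-03, -5.32645476e+01, -3.53285336e+01,  7.09679537e-02,
        2.35953648e-02, -5.08026960e-05]), 'eef_pos': array([131.64840337, 533.7885314 , 204.96741326]), 'eef_rot': array([-3.14062243e+00, -3.83811477e-05,  2.89977996e+00]), 'wrist_force': array([-0.60376092,  0.29919407, -0.13818828]), 'moment': array([-0.01832362,  0.05888636, -0.08050887]), 'finger_gap': 93.46823652197544}
```

View pics/t0.png

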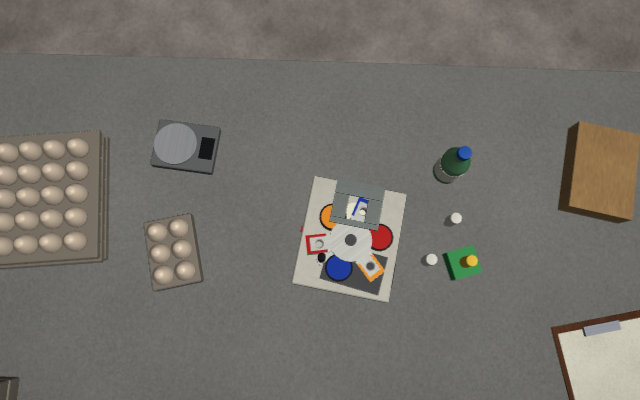

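View pics/s0.png

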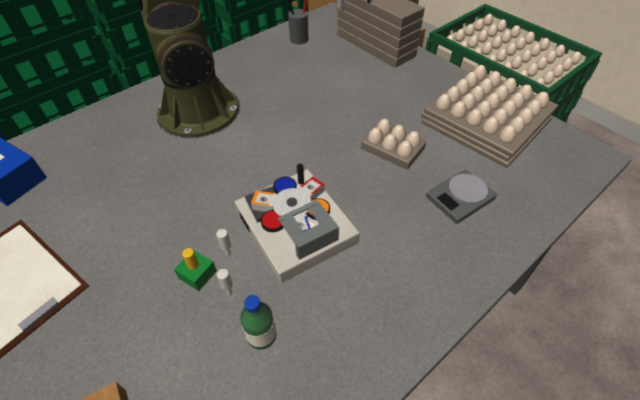

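```bash
python3 - <<'E'
from h import *
a=cv2.imread('pics/t0.png');b=cv2.imread('pics/s0.png')
x=cv2.resize(a[165:305,285:495],(798,532),interpolation=cv2.INTER_CUBIC)
cv2.imwrite('pics/c1.png',x)
y=cv2.resize(b[160:300,165:375],(798,532),interpolation=cv2.INTER_CUBIC)
cv2.imwrite('pics/c2.png',y)
for n,im in(('top',a),('scene',b)):
    hsv=cv2.cvtColor(im,cv2.COLOR_BGR2HSV)
    for nm,lo,hi in(('yel',(20,150,120),(32,255,255)),('orange',(8,150,150),(19,255,255)),('green',(55,150,60),(75,255,255)),('black',(0,0,0),(180,255,22)),('red',(0,180,90),(5,255,255))):
        m=cv2.inRange(hsv,lo,hi); k,l,s,c=cv2.connectedComponentsWithStats(m)
        print(n,nm,[(s[i].tolist(),c[i].round(1).tolist()) for i in range(1,k) if s[i,4]>14 and 140<c[i][0]<520 and 140<c[i][1]<310])
E
```

```text
top yel [([466, 255, 12, 11, 102], [471.3, 260.1])]
top orange [([321, 205, 16, 23, 188], [327.2, 216.9]), ([358, 254, 27, 28, 146], [372.9, 269.9])]
top green [([446, 253, 5, 13, 16], [448.4, 259.0])]
top black []
top red [([370, 225, 22, 24, 363], [380.9, 237.4]), ([306, 234, 21, 20, 102], [312.7, 244.2])]
scene yel [([182, 248, 12, 21, 147], [187.9, 256.7])]
scene orange [([251, 191, 22, 14, 85], [258.9, 196.7]), ([318, 199, 11, 12, 66], [323.9, 203.9])]
scene green [([175, 252, 37, 38, 552], [192.8, 270.2])]
scene black []
scene red [([312, 178, 11, 8, 20], [317.8, 181.4]), ([262, 211, 19, 18, 246], [270.5, 219.9])]
```

View pics/c1.png

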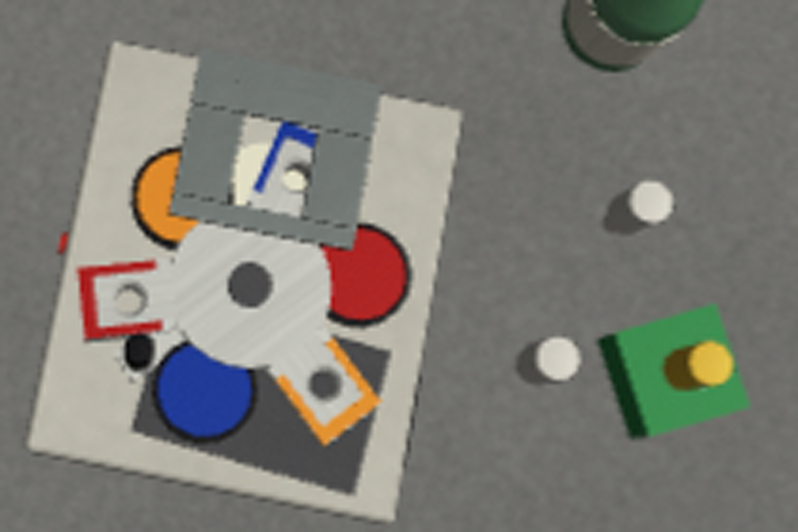

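View pics/c2.png

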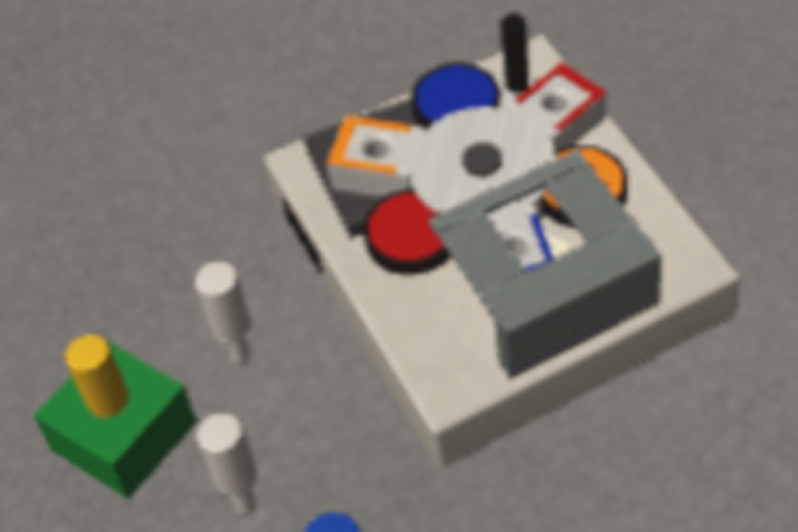

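```bash
python3 - <<'E'
from h import *
T=lambda X,Y:((X+.5)/3.8-.5+285,(Y+.5)/3.8-.5+165)
S=lambda X,Y:((X+.5)/3.8-.5+165,(Y+.5)/3.8-.5+160)
def tri(p,q):
    o1,d1=ray('top',*p);o2,d2=ray('scene',*q)
    s,_,_,_=np.linalg.lstsq(np.c_[d1,-d2],o2-o1,rcond=None)
    a=o1+s[0]*d1;b=o2+s[1]*d2;return ((a+b)/2).round(1),np.linalg.norm(a-b).round(1)
for n,t,s,z in(('axis',(250,285),(482,160),88),('amber',(325,384),(376,148),88),('red',(131,299),(555,102),88),('pintop',(711,363),(89,351),90),('post',(136,350),(513,20),138),('bridge?',(277,150),(540,232),98)):
    print(n,onz('top',*T(*t),z).round(1),onz('scene',*S(*s),z).round(1),tri(T(*t),S(*s)))
c=[onz('top',*T(*p),50)[:2] for p in((114,42),(462,109),(395,521),(28,450))]
c=np.array(c);print(c.round(1),np.linalg.norm(c-np.roll(c,-1,0),axis=1).round(1))
e=(c[0]+c[1]-c[2]-c[3]);f=c[0]+c[3]-c[1]-c[2];print('yaw',np.arctan2(e[1],e[0]),np.arctan2(f[1],f[0])-np.pi/2,c.mean(0))
g=np.array([onz('top',*T(*p),40)[:2] for p in((605,338),(716,306),(748,406),(648,437))][1:4:2]);print('stand',g.mean(0),g)
for n,p in(('post px top',(136,350)),):print(n,T(*p))
E
```

```text
axis [545.4 -56.6  88. ] [544.8 -53.5  88. ] (array([545.8, -55.5,  90.3]), np.float64(2.2))
amber [493.9 -97.   88. ] [495.4 -95.6  88. ] (array([494.5, -96.2,  87.6]), np.float64(2.0))
red [536.3   6.8  88. ] [538.1   9.   88. ] (array([537.2,   8. ,  87.7]), np.float64(2.8))
pintop [ 509.9 -302.5   90. ] [ 510.8 -299.3   90. ] (array([ 510.5, -300.7,   91. ]), np.float64(3.1))
post [505.3   3.8 138. ] [506.1   4.7 138. ] (array([505.7,   4.3, 137.9]), np.float64(1.2))
bridge? [617.4 -69.4  98. ] [615.1 -66.5  98. ] (array([617. , -68.7, 101.6]), np.float64(1.1))
[[ 686.9   20.2]
 [ 653.3 -178.5]
 [ 423.4 -139.7]
 [ 456.6   60.6]] [201.5 233.2 203.  233.8]
yaw -0.17031005128184878 -0.16559936664384067 [555.04545742 -59.37551939]
stand [ 509.01356242 -302.61950083] [[ 545.92642392 -323.02178997]
 [ 472.10070092 -282.21721169]]
post px top (320.42105263157896, 256.7368421052632)
```

Candidates for the pin in the top view are the yellow one in the green stand at (471,260) and the white ones at (456,218) and (432,259). I choose the yellow one, and the crop confirms it. The wheel sits at about 0.84 rad, and the measured radii of 65 and 71 mm match the given sizes. Now I move over the stand.

Request:
drive_tool(motion=[-24,-31,0,0,-24,-31,0,0,-24,-31,0,0,-24,-31,0,0,-24,-31,0,0,-24,-31,0,0,-24,-31,0,0,-24,-31,0,0], jaw=0.2, grip_force=25)

```text
clock: 0.77
eef_pos: [258.7, 238.6, 201.1]
eef_rot: [-3.135, -0.002, 2.909]
wrist_force: [0.8, -0.1, -0.1]
finger_gap: 74.9
```

Request:
drive_tool(motion=[-24,-31,0,0,-24,-31,0,0,-24,-31,0,0,-24,-31,0,0,-24,-31,0,0,-24,-31,0,0,-24,-31,0,0,-24,-31,0,0])

```text
clock: 1.43
eef_pos: [389.4, -63.0, 203.2]
eef_rot: [-3.136, 0.002, 2.91]
wrist_force: [0.6, 0.6, -0.0]
finger_gap: 75.3
```

```bash
cat > go.py <<'E'
import sys
from h import *
s=read_state();p=s['eef_pos'];yw=s['eef_rot'][2]
print('t',s['clock'],p.round(1),s['eef_rot'].round(3),'F',s['wrist_force'].round(1),'gap',round(s['finger_gap'],1),'q',s['joints'].round(2))
if len(sys.argv)>2:
    g=np.array([float(v) for v in sys.argv[1:4]]);d=g-p
    print('tool d',round(d[0]*np.cos(yw)+d[1]*np.sin(yw),1),round(d[0]*np.sin(yw)-d[1]*np.cos(yw),1),round(-d[2],1))
E
python3 go.py 510 -301.5 150
```

```text
t 1.4333 [389.4 -63.  203.2] [-3.136e+00  2.000e-03  2.910e+00] F [ 0.6  0.6 -0. ] gap 75.3 q [-0.25 -0.05  1.92 -0.01  1.27 -1.59]
tool d -172.0 -204.5 53.2
```

Request:
drive_tool(motion=[-24.5,-29,5,0,-24.5,-29,7,0,-24.5,-29,7,0,-24.5,-29,7,0,-24.5,-29,7,0,-24.5,-29,7,0,-20,-24,7,0,0,0,0,0])

```text
clock: 2.1
eef_pos: [509.1, -314.0, 151.9]
eef_rot: [-3.137, -0.0, 2.903]
wrist_force: [-0.8, 0.0, -0.4]
finger_gap: 75.4
```

```bash
python3 - <<'E'
from h import *
im=shot('top','t1'); sc=shot('scene','s1')
cv2.imwrite('pics/c3.png',np.hstack([cv2.resize(im[200:320,410:530,::-1],(400,400),interpolation=cv2.INTER_CUBIC),cv2.resize(sc[180:300,130:250,::-1],(400,400),interpolation=cv2.INTER_CUBIC)]))
E
python3 go.py 510 -301.5 53
```

```text
t 2.2 [ 508.4 -310.8  153.4] [-3.137  0.     2.905] F [0.8 0.8 0.3] gap 75.1 q [-0.61  0.44  1.45 -0.    1.25 -1.94]
tool d 0.6 9.4 100.4
```

View pics/c3.png

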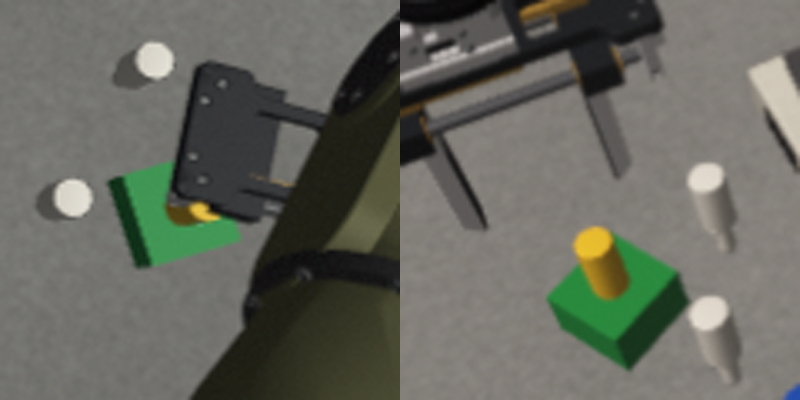

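The view shows the open gripper above the yellow pin and clear of the white pins. The yellow pin's top is at about (189,253) in the scene view. I go down and grip.

Request:
drive_tool(motion=[0.5,9.5,5,0,0,0,25,0,0,0,25,0,0,0,25,0,0,0,16,0,0,0,0,0])

```text
clock: 2.7
eef_pos: [510.7, -292.4, 57.6]
eef_rot: [-3.136, 0.006, 2.91]
wrist_force: [-0.6, 0.2, -0.5]
finger_gap: 75.2
```

```bash
python3 go.py 510 -301.5 53
```

```text
t 2.7 [ 510.7 -292.4   57.6] [-3.136  0.006  2.91 ] F [-0.6  0.2 -0.5] gap 75.2 q [-0.58  0.54  1.55 -0.    1.04 -1.92]
tool d -1.4 -9.0 4.6
```

Request:
drive_tool(motion=[0,0,0,0,0,0,0,0])

```text
clock: 2.87
eef_pos: [510.9, -289.9, 59.1]
eef_rot: [-3.136, 0.007, 2.912]
wrist_force: [-1.0, -0.2, 0.2]
finger_gap: 75.2
```

```bash
python3 go.py 510 -301.5 53
```

```text
t 2.8667 [ 510.9 -289.9   59.1] [-3.136  0.007  2.912] F [-1.  -0.2  0.2] gap 75.2 q [-0.58  0.53  1.56 -0.    1.05 -1.92]
tool d -1.8 -11.5 6.1
```

Request:
drive_tool(motion=[-1,-6,3,0,-1,-5,3,0,0,0,0,0])

```text
clock: 3.12
eef_pos: [511.8, -301.7, 56.6]
eef_rot: [-3.134, 0.012, 2.914]
wrist_force: [0.3, 0.6, -0.1]
finger_gap: 75.2
```

```bash
python3 go.py 510 -301.5 53
```

```text
t 3.1167 [ 511.8 -301.7   56.6] [-3.134  0.012  2.914] F [ 0.3  0.6 -0.1] gap 75.2 q [-0.59  0.55  1.54 -0.    1.04 -1.93]
tool d 1.8 -0.2 3.6
```

Request:
drive_tool(motion=[1,0,2,0,0,0,0,0,0,0,0,0,0,0,0,0,0,0,0,0,0,0,0,0], jaw=1, grip_force=20)

```text
clock: 3.62
eef_pos: [511.0, -302.6, 55.5]
eef_rot: [-3.133, 0.014, 2.913]
wrist_force: [-0.5, 0.5, 0.8]
finger_gap: 38.6
```

```bash
python3 go.py 494.5 -96.5 170
```

```text
t 3.6167 [ 511.  -302.6   55.5] [-3.133  0.014  2.913] F [-0.5  0.5  0.8] gap 38.6 q [-0.6   0.55  1.54 -0.    1.04 -1.94]
tool d 62.8 197.0 -114.5
```

Request:
drive_tool(motion=[0,0,0,0,0,0,0,0,0,0,0,0,0,0,0,0])

```text
clock: 3.95
eef_pos: [511.0, -302.4, 55.6]
eef_rot: [-3.133, 0.014, 2.913]
wrist_force: [0.4, 0.4, -0.0]
finger_gap: 23.4
```

```bash
python3 go.py 494.5 -96.5 170
```

```text
t 3.95 [ 511.  -302.4   55.6] [-3.133  0.014  2.913] F [ 0.4  0.4 -0. ] gap 23.4 q [-0.59  0.55  1.54 -0.    1.04 -1.94]
tool d 62.8 196.8 -114.4
```

Gap is 23.4 mm, so the 24 mm grip is held. Lift and carry.

Request:
drive_tool(motion=[0,0,-10,0,0,0,-20,0,0,0,-22,0,0,0,-22,0,0,0,-20,0,0,0,-10,0,0,0,0,0])

```text
clock: 4.53
eef_pos: [508.8, -300.5, 165.6]
eef_rot: [-3.135, 0.01, 2.913]
wrist_force: [0.0, -0.1, -1.2]
finger_gap: 23.6
```

Request:
drive_tool(motion=[6,18,0,0,10,30,0,0,10,30,0,0,10,30,0,0,10,30,0,0,7,20,0,0,3,10,0,0,0,0,0,0])

```text
clock: 5.2
eef_pos: [488.6, -117.5, 157.5]
eef_rot: [-3.135, 0.004, 2.91]
wrist_force: [-0.2, -0.1, -1.4]
finger_gap: 23.6
```

Request:
drive_tool(motion=[0,0,0,0,0,0,0,0])

```text
clock: 5.37
eef_pos: [488.6, -118.2, 156.8]
eef_rot: [-3.135, 0.003, 2.91]
wrist_force: [1.3, -0.6, -1.3]
finger_gap: 23.7
```

```bash
python3 go.py 494.5 -96.5 156
```

```text
t 5.3667 [ 488.6 -118.2  156.8] [-3.135e+00  3.000e-03  2.910e+00] F [ 1.3 -0.6 -1.3] gap 23.7 q [-0.31  0.24  1.71 -0.01  1.18 -1.64]
tool d -0.8 22.4 0.8
```

Request:
drive_tool(motion=[-1,8,0,0,0,10,0,0,0,3,0,0,0,0,0,0,0,0,0,0])

```text
clock: 5.78
eef_pos: [495.4, -98.8, 155.9]
eef_rot: [-3.135, 0.002, 2.907]
wrist_force: [-0.1, -0.6, -1.6]
finger_gap: 23.7
```

```bash
python3 - <<'E'
from h import *
im=shot('top','t2'); sc=shot('scene','s2')
cv2.imwrite('pics/c4.png',np.hstack([cv2.resize(im[225:305,330:410,::-1],(400,400),interpolation=cv2.INTER_CUBIC),cv2.resize(sc[140:220,220:300,::-1],(400,400),interpolation=cv2.INTER_CUBIC)]))
E
python3 go.py 495 -97.3 156
```

```text
t 5.8833 [495.3 -99.  155.9] [-3.135e+00  2.000e-03  2.906e+00] F [-1.  -0.5 -1.8] gap 23.5 q [-0.27  0.25  1.71 -0.01  1.18 -1.6 ]
tool d 0.7 1.6 -0.1
```

View pics/c4.png

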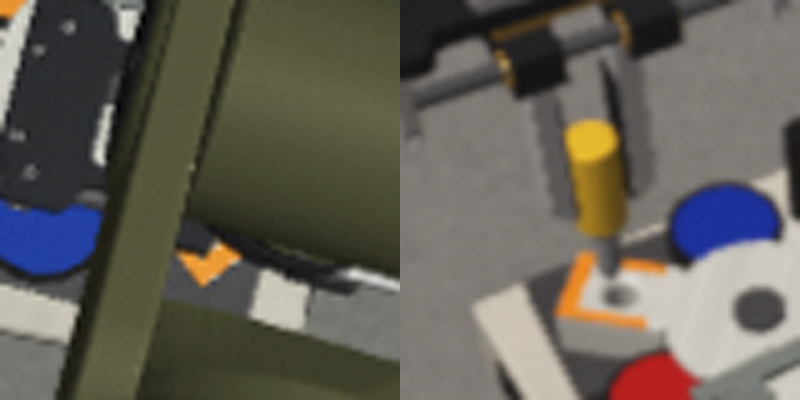

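```bash
python3 - <<'E'
from h import *
S=lambda X,Y:((X-400+.5)/5-.5+220,(Y+.5)/5-.5+140)
print('pintop',onz('scene',*S(592,142),190.3),'hole',onz('scene',*S(620,296),88),'foot',onz('scene',*S(611,280),104.3))
print('tcp-pred pintop px',(proj('scene',[495.3,-99,190.3])-[220,140])*5+[402,2])
E
```

```text
pintop [497.1054042  -97.27803409 190.3       ] hole [495.93941573 -95.92925043  88.        ] foot [ 497.97736461 -100.16899598  104.3       ]
tcp-pred pintop px [586.14153552 141.63418853]
```

The crop shows the pin's shank just over the amber hole, with the hole at about (264,199) in the scene view. The offset is about 1.5 mm. I correct it and lower in small steps.

Request:
drive_tool(motion=[1,1.4,4,0,0,0,6,0,0,0,3,0,0,0,2,0,0,0,0,0])

```text
clock: 6.3
eef_pos: [494.3, -97.9, 139.1]
eef_rot: [-3.135, 0.002, 2.906]
wrist_force: [0.0, -0.5, -2.0]
finger_gap: 23.5
```

Request:
drive_tool(motion=[0,0,2,0,0,0,2,0,0,0,2,0,0,0,0,0])

```text
clock: 6.63
eef_pos: [495.0, -97.6, 133.0]
eef_rot: [-3.136, 0.004, 2.905]
wrist_force: [0.7, 2.7, -3.0]
finger_gap: 23.6
```

```bash
python3 go.py 494.6 -97.4 115
```

```text
t 6.6333 [495.  -97.6 133. ] [-3.136  0.004  2.905] F [ 0.7  2.7 -3. ] gap 23.6 q [-0.26  0.27  1.74 -0.01  1.13 -1.6 ]
tool d 0.4 0.1 18.0
```

Entered. There is a light side force in +y, so I shift slightly with it.

Request:
drive_tool(motion=[0,0.8,0,0,0,0,2,0,0,0,2,0,0,0,0,0])

```text
clock: 6.97
eef_pos: [494.9, -97.0, 128.4]
eef_rot: [-3.135, 0.003, 2.906]
wrist_force: [1.1, 0.3, -2.1]
finger_gap: 23.5
```

Request:
drive_tool(motion=[0,0,2,0,0,0,2,0,0,0,2,0,0,0,0,0])

```text
clock: 7.3
eef_pos: [494.9, -97.1, 121.7]
eef_rot: [-3.135, 0.003, 2.906]
wrist_force: [0.0, 1.7, -3.6]
finger_gap: 23.6
```

Request:
drive_tool(motion=[0,0.3,2,0,0,0,2,0,0,0,1.5,0,0,0,0,0])

```text
clock: 7.63
eef_pos: [494.9, -96.9, 115.4]
eef_rot: [-3.135, 0.002, 2.906]
wrist_force: [0.6, 1.7, -1.3]
finger_gap: 23.9
```

```bash
python3 go.py 494.6 -97.4 115
```

```text
t 7.6333 [494.9 -96.9 115.4] [-3.135e+00  2.000e-03  2.906e+00] F [ 0.6  1.7 -1.3] gap 23.9 q [-0.26  0.29  1.75 -0.01  1.09 -1.59]
tool d 0.1 -0.5 0.4
```

Release, then check.

Request:
drive_tool(motion=[0,0,0,0,0,0,0,0,0,0,0,0,0,0,0,0,0,0,0,0], jaw=0.35)

```text
clock: 8.05
eef_pos: [495.3, -97.1, 116.0]
eef_rot: [-3.135, 0.004, 2.906]
wrist_force: [0.4, -0.0, -0.5]
finger_gap: 53.4
```

Request:
drive_tool(motion=[0,0,-10,0,0,0,-20,0,0,0,-25,0,0,0,-10,0,0,0,-5,0,0,0,0,0])

```text
clock: 8.55
eef_pos: [494.8, -96.5, 192.1]
eef_rot: [-3.135, 0.004, 2.906]
wrist_force: [-0.0, -0.2, 0.3]
finger_gap: 61.1
```

```bash
python3 - <<'E'
from h import *
sc=shot('scene','s3')
cv2.imwrite('pics/c5.png',cv2.resize(sc[140:240,210:350,::-1],(700,500),interpolation=cv2.INTER_CUBIC))
E
python3 go.py 505 4 172
```

```text
t 8.6 [494.7 -96.5 191.4] [-3.135e+00  3.000e-03  2.906e+00] F [-0.2  0.3 -0.3] gap 61.0 q [-0.26  0.21  1.67 -0.01  1.26 -1.59]
tool d 13.5 100.1 19.4
```

View pics/c5.png

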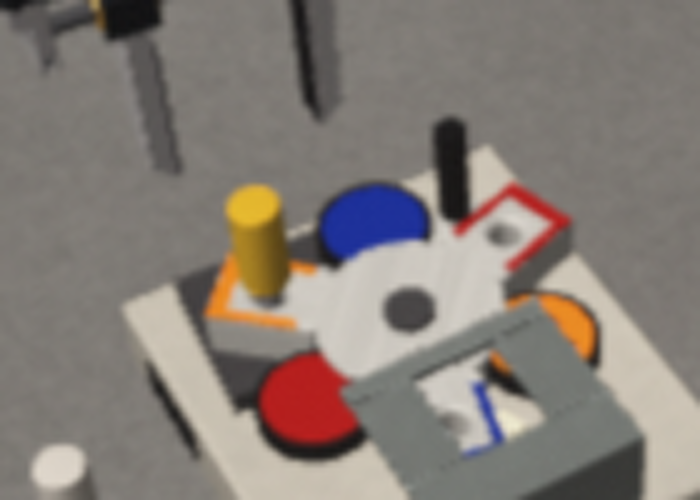

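The picture shows the yellow pin upright in the amber-framed hole. Its top is at about (261,181) in the scene view, and the post top is at about (300,165). Next I turn the tool so the jaws lie radial at the post.

Request:
drive_tool(motion=[1,12,0,-0.119,0,14,0,-0.119,0,14,0,-0.119,0,14,0,-0.119,0,12,0,-0.119,0,10,0,-0.119,0,5,0,-0.119,0,0,0,0])

```text
clock: 9.27
eef_pos: [484.2, -14.1, 184.5]
eef_rot: [-3.141, -0.01, -2.507]
wrist_force: [-0.0, -0.6, 0.0]
finger_gap: 61.2
```

Request:
drive_tool(motion=[0,0,0,0,0,0,0,0])

```text
clock: 9.43
eef_pos: [483.9, -14.1, 183.5]
eef_rot: [3.141, -0.012, -2.514]
wrist_force: [-0.2, 1.3, -0.5]
finger_gap: 60.9
```

```bash
python3 go.py 505.7 3 160
```

```text
t 9.4333 [483.9 -14.1 183.5] [ 3.141 -0.012 -2.514] F [-0.2  1.3 -0.5] gap 60.9 q [-0.1   0.18  1.72 -0.01  1.25 -2.3 ]
tool d -27.7 1.1 23.5
```

Request:
drive_tool(motion=[-8,0.5,5,0.02,-13,0.5,5,0,-6,0,5,0,0,0,4,0,0,0,0,0])

```text
clock: 9.85
eef_pos: [506.1, 0.5, 162.1]
eef_rot: [3.141, -0.013, -2.551]
wrist_force: [-0.2, -0.7, -0.0]
finger_gap: 61.3
```

```bash
python3 go.py 505.7 3 108
```

```text
t 9.85 [5.061e+02 5.000e-01 1.621e+02] [ 3.141 -0.013 -2.551] F [-0.2 -0.7 -0. ] gap 61.3 q [-0.07  0.25  1.69 -0.01  1.21 -2.23]
tool d -1.0 2.3 54.1
```

Request:
drive_tool(motion=[-1,2,6,0,0,0,12,0,0,0,14,0,0,0,12,0,0,0,5,0,0,0,0,0])

```text
clock: 10.35
eef_pos: [503.8, 1.2, 110.4]
eef_rot: [3.141, -0.013, -2.557]
wrist_force: [0.0, 0.3, 0.3]
finger_gap: 61.4
```

```bash
python3 go.py 505.7 3 108;  python3 - <<'E'
from h import *
sc=shot('scene','s4')
cv2.imwrite('pics/c6.png',cv2.resize(sc[130:230,230:370,::-1],(700,500),interpolation=cv2.INTER_CUBIC))
E
```

```text
t 10.35 [503.8   1.2 110.4] [ 3.141 -0.013 -2.557] F [0.  0.3 0.3] gap 61.4 q [-0.07  0.31  1.75 -0.01  1.1  -2.22]
tool d -2.5 0.5 2.4
```

View pics/c6.png

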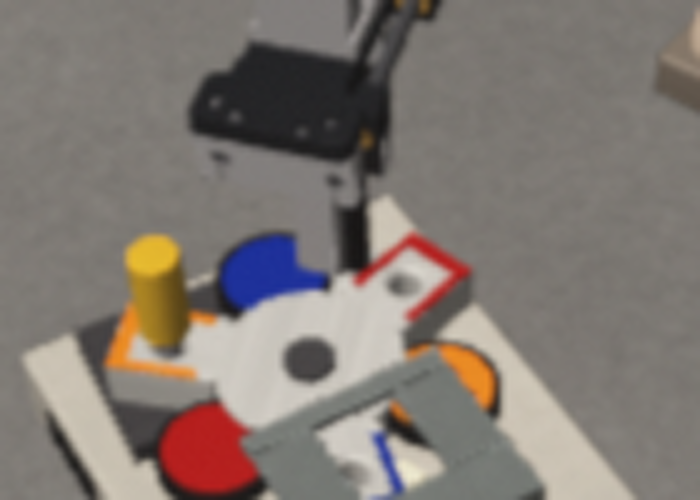

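The post lies between the fingers, with the near finger partly covering it at scene pixel (300,176). Centre, then close softly so the grip slips before anything is forced.

Request:
drive_tool(motion=[-1.5,0.5,1,0,0,0,0,0,0,0,0,0,0,0,0,0,0,0,0,0,0,0,0,0,0,0,0,0,0,0,0,0], jaw=1, grip_force=5)

```text
clock: 11.07
eef_pos: [506.0, 2.8, 112.8]
eef_rot: [-3.14, -0.009, -2.557]
wrist_force: [-1.1, 0.9, -1.3]
finger_gap: 15.5
```

```bash
python3 go.py 505.7 3 108
```

```text
t 11.0667 [506.    2.8 112.8] [-3.14  -0.009 -2.557] F [-1.1  0.9 -1.3] gap 15.5 q [-0.06  0.31  1.74 -0.01  1.1  -2.22]
tool d 0.1 0.3 4.8
```

Request:
drive_tool(motion=[-2,0,1,0.03,-3,-0.1,1,0.04,-3,-0.1,1,0.04,-3,-0.1,0,0.04,0,0,0,0])

```text
clock: 11.48
eef_pos: [515.8, 8.3, 111.4]
eef_rot: [-3.139, -0.008, -2.714]
wrist_force: [1.2, -0.5, -1.0]
finger_gap: 15.6
```

```bash
cat > w.py <<'E'
from h import *
s=read_state();p=s['eef_pos'];d=p[:2]-[545.3,-56.3];f=np.arctan2(d[1],d[0]);y=s['eef_rot'][2]%(2*np.pi)
print('t',round(s['clock'],2),p.round(1),'r',np.hypot(*d).round(1),'q~',round(f-1.333,3),'jaw-phi',round(y-np.pi/2-f,3),'gap',round(s['finger_gap'],1))
F=s['wrist_force'];print('F',F.round(1),'Ftan(ccw)',round(-F[0]*np.sin(f)+F[1]*np.cos(f),1),'Frad',round(F[0]*np.cos(f)+F[1]*np.sin(f),1))
E
python3 w.py
```

```text
t 11.48 [515.8   8.3 111.4] r 71.0 q~ 0.665 jaw-phi 0.0 gap 15.6
F [ 1.2 -0.5 -1. ] Ftan(ccw) -0.9 Frad -0.9
```

Tracks the arc exactly. Continue to about q 0.16.

Request:
drive_tool(motion=[-4,-0.1,0,0.055,-4,-0.1,0,0.055,-4,-0.1,0,0.055,-4,-0.1,0,0.055,-4,-0.1,0,0.055,-4,-0.1,0,0.055,-4,-0.1,0,0.055,-4,-0.1,0,0.055])

```text
clock: 12.15
eef_pos: [545.7, 14.7, 111.4]
eef_rot: [-3.135, -0.01, 3.123]
wrist_force: [-2.7, -0.5, 1.6]
finger_gap: 15.9
```

Request:
drive_tool(motion=[-1,0,0,0.015,0,0,0,0])

```text
clock: 12.32
eef_pos: [546.8, 14.7, 111.4]
eef_rot: [-3.135, -0.01, 3.108]
wrist_force: [-0.2, 0.6, 1.4]
finger_gap: 15.8
```

```bash
python3 w.py
```

```text
t 12.32 [546.8  14.7 111.4] r 71.0 q~ 0.216 jaw-phi -0.012 gap 15.8
F [-0.2  0.6  1.4] Ftan(ccw) 0.2 Frad 0.6
```

Request:
drive_tool(motion=[-1,0,0,0.014,-1,0,0,0.014,-1,0,0,0.014,-1,0,0,0.014,-1,0,0,0.014,-1,0,0,0.014])

```text
clock: 12.82
eef_pos: [552.3, 14.3, 111.3]
eef_rot: [-3.135, -0.011, 3.023]
wrist_force: [-1.9, 0.4, 2.5]
finger_gap: 15.7
```

```bash
python3 w.py
```

```text
t 12.82 [552.3  14.3 111.3] r 71.0 q~ 0.138 jaw-phi -0.02 gap 15.7
F [-1.9  0.4  2.5] Ftan(ccw) 1.9 Frad 0.2
```

Request:
drive_tool(motion=[-0.8,0,0,0.01,-0.8,0,0,0.01,-0.8,0,0,0.01,-0.8,0,0,0.01])

```text
clock: 13.15
eef_pos: [555.9, 13.8, 111.4]
eef_rot: [-3.134, -0.01, 2.978]
wrist_force: [-1.6, 1.0, 2.7]
finger_gap: 15.7
```

```bash
python3 w.py
```

```text
t 13.15 [555.9  13.8 111.4] r 70.9 q~ 0.088 jaw-phi -0.014 gap 15.7
F [-1.6  1.   2.7] Ftan(ccw) 1.7 Frad 0.7
```

Request:
drive_tool(motion=[-0.8,0,0,0.01,-0.8,0,0,0.01,-0.8,0,0,0.01])

```text
clock: 13.4
eef_pos: [558.4, 13.4, 111.4]
eef_rot: [-3.134, -0.01, 2.945]
wrist_force: [-2.3, 1.3, 2.7]
finger_gap: 15.9
```

```bash
python3 w.py
```

```text
t 13.4 [558.4  13.4 111.4] r 70.9 q~ 0.051 jaw-phi -0.01 gap 15.9
F [-2.3  1.3  2.7] Ftan(ccw) 2.5 Frad 0.9
```

Request:
drive_tool(motion=[-0.8,0,0,0.01,-0.8,0,0,0.01,-0.8,0,0,0.01])

```text
clock: 13.65
eef_pos: [561.0, 12.9, 111.4]
eef_rot: [-3.134, -0.01, 2.911]
wrist_force: [-2.7, 0.7, 2.8]
finger_gap: 16.0
```

```bash
python3 w.py
```

```text
t 13.65 [561.   12.9 111.4] r 70.9 q~ 0.014 jaw-phi -0.007 gap 16.0
F [-2.7  0.7  2.8] Ftan(ccw) 2.8 Frad 0.1
```

Request:
drive_tool(motion=[-0.8,0,0,0.01,-0.8,0,0,0.01])

```text
clock: 13.82
eef_pos: [562.8, 12.4, 111.4]
eef_rot: [-3.133, -0.01, 2.889]
wrist_force: [-1.8, 0.7, 1.9]
finger_gap: 15.6
```

```bash
python3 w.py
```

```text
t 13.82 [562.8  12.4 111.4] r 70.9 q~ -0.012 jaw-phi -0.003 gap 15.6
F [-1.8  0.7  1.9] Ftan(ccw) 2.0 Frad 0.2
```

```bash
cat >> w.py <<'E'
im=camera('scene');m=cv2.inRange(cv2.cvtColor(im,cv2.COLOR_RGB2HSV),(18,140,90),(34,255,255))
k,l,S,c=cv2.connectedComponentsWithStats(m);i=1+np.argmax(S[1:,4]);a=f+np.radians(94);P=np.array([545.3,-56.3])+65*np.array([np.cos(a),np.sin(a)])
print('yellow centroid',c[i].round(1),S[i],'pred sliding',proj('scene',[*P,125]).round(1),'home',proj('scene',[*P,115]).round(1))
E
python3 w.py
python3 -c "
from h import *
im=cv2.imread('pics/s3.png');m=cv2.inRange(cv2.cvtColor(im,cv2.COLOR_BGR2HSV),(18,140,90),(34,255,255));k,l,S,c=cv2.connectedComponentsWithStats(m);i=1+np.argmax(S[1:,4]);print('s3',c[i],S[i],proj('scene',[494.4,-97,125]))"
```

```text
t 13.82 [562.8  12.4 111.4] r 70.9 q~ -0.012 jaw-phi -0.003 gap 15.6
F [-1.8  0.7  1.9] Ftan(ccw) 2.0 Frad 0.2
yellow centroid [279.5 173.1] [274 162  11  22 184] pred sliding [276.3 173.3] home [276.6 176.3]
s3 [261.08374384 187.36453202] [255 177  13  22 203] [260.94885365 187.89024736]
```

Request:
drive_tool(motion=[-0.8,0,0,0.01,-0.8,0,0,0.01])

```text
clock: 14.03
eef_pos: [564.7, 11.9, 111.4]
eef_rot: [-3.133, -0.009, 2.867]
wrist_force: [-2.5, 0.1, 1.2]
finger_gap: 16.1
```

```bash
python3 w.py
```

```text
t 14.03 [564.7  11.9 111.4] r 70.9 q~ -0.039 jaw-phi 0.002 gap 16.1
F [-2.5  0.1  1.2] Ftan(ccw) 2.4 Frad -0.6
yellow centroid [280. 173.] [275 162  11  22 184] pred sliding [276.9 173.1] home [277.3 176.1]
```

Request:
drive_tool(motion=[-0.8,0,0,0.01,-0.8,0,0,0.01])

```text
clock: 14.25
eef_pos: [566.4, 11.4, 111.4]
eef_rot: [-3.133, -0.009, 2.845]
wrist_force: [-2.0, -0.4, 1.4]
finger_gap: 16.1
```

```bash
python3 w.py
```

```text
t 14.25 [566.4  11.4 111.4] r 70.9 q~ -0.064 jaw-phi 0.005 gap 16.1
F [-2.  -0.4  1.4] Ftan(ccw) 1.8 Frad -1.0
yellow centroid [280.5 173.1] [276 162  10  22 177] pred sliding [277.6 172.8] home [278.  175.8]
```

Request:
drive_tool(motion=[-0.8,0,0,0.01,-0.8,0,0,0.01])

```text
clock: 14.47
eef_pos: [568.1, 10.8, 111.4]
eef_rot: [-3.133, -0.009, 2.823]
wrist_force: [-2.5, -0.7, 2.0]
finger_gap: 16.0
```

```bash
python3 w.py
```

```text
t 14.47 [568.1  10.8 111.4] r 70.9 q~ -0.09 jaw-phi 0.008 gap 16.0
F [-2.5 -0.7  2. ] Ftan(ccw) 2.1 Frad -1.5
yellow centroid [281.  173.2] [276 162  11  22 170] pred sliding [278.3 172.6] home [278.6 175.6]
```

```bash
python3 - <<'E'
from h import *
sc=shot('scene','s5')
cv2.imwrite('pics/c7.png',cv2.resize(sc[140:230,230:356,::-1],(784,560),interpolation=cv2.INTER_CUBIC))
E
```

View pics/c7.png

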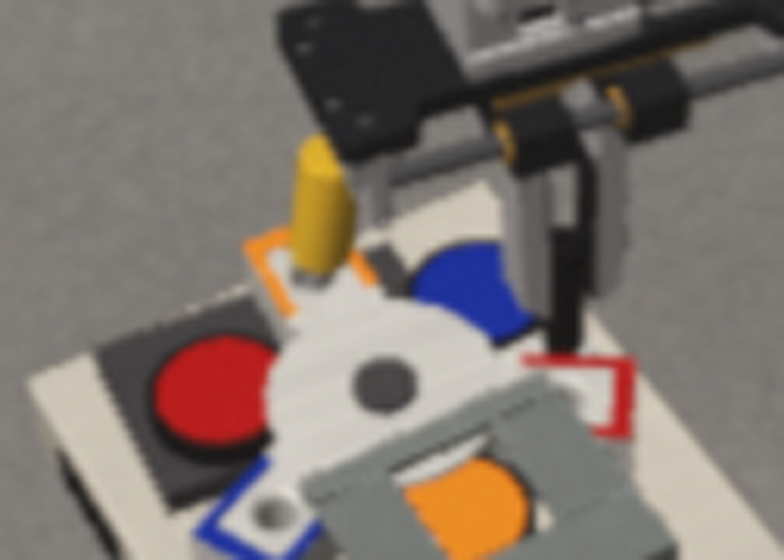

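The view shows amber in the window at about (305,222) and the pin still riding on the plate, leaning forward in the hole's clearance. The hole is not reached yet, so I continue.

Request:
drive_tool(motion=[-0.6,0,0,0.008,-0.6,0,0,0.008,0,0,0,0])

```text
clock: 14.82
eef_pos: [569.5, 10.3, 111.4]
eef_rot: [-3.133, -0.008, 2.805]
wrist_force: [-1.0, -0.3, 1.7]
finger_gap: 16.2
```

```bash
python3 w.py
```

```text
t 14.82 [569.5  10.3 111.4] r 70.9 q~ -0.111 jaw-phi 0.013 gap 16.2
F [-1.  -0.3  1.7] Ftan(ccw) 0.8 Frad -0.6
yellow centroid [279.6 174.9] [274 165  12  21 190] pred sliding [278.8 172.4] home [279.2 175.4]
```

Request:
drive_tool(motion=[-0.6,0,0,0.008,-0.6,0,0,0.008,0,0,0,0])

```text
clock: 15.12
eef_pos: [570.6, 9.9, 111.4]
eef_rot: [-3.132, -0.008, 2.788]
wrist_force: [-1.2, -1.3, 1.9]
finger_gap: 15.5
```

```bash
python3 w.py
```

```text
t 15.12 [570.6   9.9 111.4] r 70.9 q~ -0.128 jaw-phi 0.013 gap 15.5
F [-1.2 -1.3  1.9] Ftan(ccw) 0.7 Frad -1.7
yellow centroid [280.3 174.8] [275 165  11  21 186] pred sliding [279.3 172.2] home [279.6 175.2]
```

The pin has dropped: the yellow centroid fell to the "home" prediction and the lean is gone. I ease the wheel back about 2 mm, inside the play, and release.

Request:
drive_tool(motion=[0.8,0,0,-0.01,0.8,0,0,-0.01,0.6,0,0,-0.008,0,0,0,0])

```text
clock: 15.5
eef_pos: [568.9, 10.6, 111.4]
eef_rot: [-3.133, -0.007, 2.82]
wrist_force: [-0.0, -0.9, 1.1]
finger_gap: 15.9
```

```bash
python3 w.py
```

```text
t 15.5 [568.9  10.6 111.4] r 70.9 q~ -0.101 jaw-phi 0.018 gap 15.9
F [-0.  -0.9  1.1] Ftan(ccw) -0.3 Frad -0.9
yellow centroid [279.3 175.2] [274 165  11  22 186] pred sliding [278.6 172.4] home [278.9 175.4]
```

Request:
drive_tool(motion=[0.6,0,0,-0.008,0.5,0,0,-0.008,0,0,0,0])

```text
clock: 15.8
eef_pos: [567.8, 10.9, 111.4]
eef_rot: [-3.133, -0.007, 2.837]
wrist_force: [-0.6, -0.4, 0.6]
finger_gap: 15.9
```

```bash
python3 w.py
```

```text
t 15.8 [567.8  10.9 111.4] r 70.9 q~ -0.086 jaw-phi 0.019 gap 15.9
F [-0.6 -0.4  0.6] Ftan(ccw) 0.4 Frad -0.6
yellow centroid [279.  175.2] [274 165  11  22 187] pred sliding [278.2 172.6] home [278.5 175.6]
```

Request:
drive_tool(motion=[0,0,0,0,0,0,0,0,0,0,0,0,0,0,0,0], jaw=0.6)

```text
clock: 16.18
eef_pos: [567.6, 11.0, 111.1]
eef_rot: [-3.133, -0.008, 2.837]
wrist_force: [-0.0, -0.1, 0.3]
finger_gap: 36.5
```

Request:
drive_tool(motion=[0,0,-10,0,0,0,-20,0,0,0,-25,0,0,0,-25,0,0,0,-20,0,0,0,-10,0])

```text
clock: 16.68
eef_pos: [567.2, 11.8, 226.3]
eef_rot: [-3.131, -0.013, 2.837]
wrist_force: [-0.1, -0.8, 0.6]
finger_gap: 37.4
```

Request:
drive_tool(motion=[0,20,-5,0,0,30,0,0,0,35,0,0,0,35,0,0,0,35,0,0,0,35,0,0,0,20,0,0,0,0,0,0])

```text
clock: 17.35
eef_pos: [633.4, 219.9, 241.9]
eef_rot: [-3.136, -0.002, 2.832]
wrist_force: [-0.2, -0.1, 0.2]
finger_gap: 37.9
```

```bash
python3 - <<'E'
from h import *
print(read_state()['clock'],read_state()['eef_pos'])
sc=shot('scene','s6');t=shot('top','t6')
cv2.imwrite('pics/c8.png',np.vstack([cv2.resize(x[:,:,::-1],(480,300),interpolation=cv2.INTER_CUBIC) for x in(sc[140:230,230:374],t[195:285,290:434])]))
E
```

```text
17.35 [633.36283304 219.92738468 241.85761607]
```

View pics/c8.png

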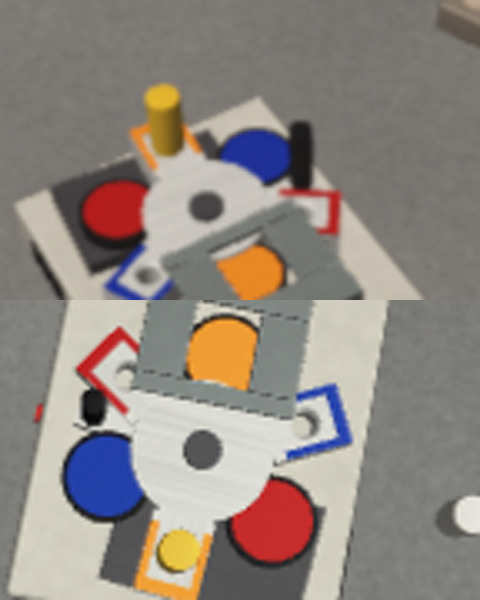

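```bash
python3 - <<'E'
from h import *
R={}
for n,f in(('top','t6'),('scene','s6')):
    im=cv2.imread(f'pics/{f}.png');m=cv2.inRange(cv2.cvtColor(im,cv2.COLOR_BGR2HSV),(18,140,90 if n=='top' else 190),(34,255,255))
    k,l,S,c=cv2.connectedComponentsWithStats(m);i=1+np.argmax(S[1:,4]);print(n,c[i],S[i])
A=np.array([545.4,-56.6,88]);pt=(343.7-.35,269.7-.35)
for z in(138,148):
    p=onz('top',*pt,z);d=p-A;print(z,p.round(1),'r',np.hypot(*d[:2]).round(1),'q',round((np.arctan2(d[1],d[0])%(2*np.pi))-np.pi+.168,3))
# scene pin-top pixel of cap
p=onz('scene',230+(163+.5)/3.333-.5,140+(96+.5)/3.333-.5,138);print('scene@138',p.round(1),'@148',onz('scene',230+163.5/3.333-.5,140+96.5/3.333-.5,148).round(1))
h=onz('top',290+93/3.333-.4,195+104/3.333-1,138)-A;print('handle q',np.arctan2(h[1],h[0])-1.333,np.hypot(*h[:2]))
E
```

```text
top [343.144 269.768] [337 264  14  12 125]
scene [278.11320755 168.77358491] [274 165   9   8  53]
138 [482.6 -40.4 138. ] r 64.9 q -0.085
148 [482.  -39.8 148. ] r 65.6 q -0.091
scene@138 [483.3 -38.2 138. ] @148 [491.6 -43.4 148. ]
handle q -0.05659329967804072 70.63867974894029
```

Both views agree: the pin top is 138 mm above the bench (home), at radius 65 mm and wheel angle of about -0.08 rad. The gripper is clear.

Request:
drive_tool(motion=[0,0,0,0,0,0,0,0,0,0,0,0,0,0,0,0])

```text
clock: 17.78
eef_pos: [632.9, 212.7, 243.8]
eef_rot: [-3.135, -0.0, 2.827]
wrist_force: [0.1, -0.7, -0.5]
finger_gap: 37.5
```

```bash
python3 -c "from cell import sign_off;print(sign_off())"
```

```text
the job is handed in; nothing more can be done
None
```

The egg candler is set to its amber filter and locked there. The job was handed in at about 18 s of the 61 s allowed; signing off gives no verdict. I stood the yellow pin in the amber-marked hole, then turned the wheel by its post with a soft 5 N grip. The pin dropped home, after which I eased the wheel back about 3 mm within the play and let go.

**Last checks:**
- **Pin:** its top is 138 mm above the bench, which is fully home, and the two camera views agree to about 2 mm. It stands 65 mm from the axis and looks upright.
- **Wheel:** amber shows in the window. The angle reads about -0.085 rad from the pin and the arm, but -0.057 from the post in the picture. Both are within the 0.15 limit.
- **Forces:** the readings at the end of each move stayed under about 5 N.
- **Gripper and bystanders:** the gripper is clear of everything. I did not re-measure the egg tray, scale or spray bottle at the end, but the arm never went near them at low height.

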